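# Check the touch of a typewriter shift key with a push gauge

## Robot

A 6-joint arm with a two-finger parallel gripper is mounted at the origin on the work surface. World frame = base frame: x ahead of the robot, y to its left, z up, the work surface at z = 0. Lengths are in m, angles in degrees, forces in N, time in s.
With the tool pointing down it reaches from about 0.325 to 0.75 m from the base axis. Payload 7.6 kg.
Tool frame: the origin (TCP) lies at the very end of the fingers, on their centre line; the grasp point (between the pads) lies 19 mm behind it; z points along the fingers, y is the line along which they close (so a half turn about z gives the same grasp; the last joint's range is limited). The gripper opens to 85 mm and grips with 20 to 120 N. Pads are 22 mm wide; open, the fingers measure 114 mm over their backs; the gripper's body (76 mm by 85 mm) begins 54 mm behind the grasp point. The pads swing forward as they close: fully open they stand 13 mm farther back than shut.
Start: joints at [-73.814, 2.991, 80.254, -0, 96.75, -4.028], TCP at [0.181, -0.493, 0.231] pointing down, gripper open.
Joint ranges: [-166.34, 166.34], [-52.06, 124.39], [6.96, 135.62], [-60.46, 240.46], [14.63, 156.25], [-167.68, 167.68]. Speed limits (degrees/s): [147.25, 147.25, 172.46, 180, 180, 180].

## Interface

Orientations are given as [roll, pitch, yaw] about the fixed x, y, z axes, in that order (R = Rz(yaw) Ry(pitch) Rx(roll)).
In Python, from workcell import bot, vision gives the robot as it stands.
- The arm moves only by the tool play_rows, never from a script. Its argument "rows" is a list of rows, each a list of 3 entries, a list of its own where there are three numbers: the finger opening in mm, from 0 to 85.4, then the shift along the tool's x, y, z in units of 50 mm (1.0 is 50 mm), then the turn, a rotation vector about the tool's x, y, z in units of 10 degrees (1.0 is 10 degrees). In form: [[claw, [x, y, z], [wx, wy, wz]], ...]. A call has 1 to 12 rows; each row is the pose to reach, as a shift and turn from the pose commanded when the call began, along the tool's axes at that moment; what a row does not reach only later rows make up. A row lasts 1/8 s, in which the tool goes at most 62.5 mm and 10.7 degrees, less where a joint would pass 70% of its speed; a pose out of reach is approached as far as the arm can. A call with a gripper value outside its range is refused whole. The fingers move at their own pace and stop on an object; "newtons" is the grip in N (left out, the last holds). Time passes only in rows, so rows that repeat a pose let the fingers close. It gives the time, the measured TCP pose, the force, the opening and the grip force at its end, in the units of the state.
- bot.state(): the state, without advancing time (a new reading comes with each control period).
- vision.get_image(name): name is "scene" or "top"; returns a dict with "image" (420x560x3 uint8, blue, green, red), "K" (3x3 intrinsics, pixels), "T" (4x4, takes a point from camera to world coordinates). Camera axes: x right, y up, looking along -z (the intrinsics and any distortion apply to the point x, -y, -z); pixel columns grow to the right and rows downward; lengths in m; the calibration is good to about 2 mm. A picture is of the moment at which its call begins. There is no depth.
- bot.sign_off(): hands the job in; it is judged then, once.
The state is a dict: "time": time; "joints": joint angles; "joint_vel": joint speeds; "joint_torque": joint torques, N m; "tool_pos": TCP position; "tool_rot": TCP orientation; "wrist_force": force on the tool from outside, world axes, zero at the start; "torque": the same for the moment, N m; "finger_gap": finger opening in m; "finger_force": force on a finger pad.
Only numpy, scipy, OpenCV 4.12 (cv2) and the standard library are available. Lean on these libraries where they do the work, as an engineer would, in place of code of your own. Each camera call takes 0.05 s, during which the arm holds its last target. There are 200 camera calls.

## Task

Draw the push gauge up out of the tool block, set the foot of its plunger on the dot in the middle of the shift key with the gauge square to the key top, and gently ease the key down to about half of its travel, so that it floats clear of both stops and the gauge can be read. Finish while still gripping the gauge and holding it steady like that; do not let go of it. Use only the gauge on the key, do not jab or bottom it hard, and leave the red button and all the other tools and parts as they are.

Things in the scene. Friction and masses are not known exactly. Their poses are not given: they have to be found in the camera images.
- gauge: All-metal pen-shaped push gauge, about 100 g, upright in one bore of the tool block, plunger down; tallest tool there. Origin on its axis at the underside of its brass collar, +z up the axis. Collar 26 mm dia, z 0 to 6 mm, rests on the block; above it the steel barrel, 16 mm dia, to z = 110 mm: grip it there. Below, a nose 16 mm dia to z = -18 mm, then the 6 mm dia sprung plunger.
- gauge_tip (a point): Centre of the flat underside of the plunger's brass foot (foot 10 mm dia, 4 mm thick), on the gauge axis, 52 mm below the gauge's origin when the plunger is out; z axis as the gauge's.
- gauge_plunger (a joint): How far the plunger is pushed into the gauge, which is the gauge's reading: 0 = fully out, 0.020 m = all the way in. Spring of 250 N/m, about 0.3 N at the start of its travel.
- tool_block: Fixed beech block 62 (x) x 205 (y) x 75 mm high, origin at its underside's centre. Three upright through bores 19 mm dia at y = -70, 0 and +70 mm. Gauge, screwdriver and spring hook stand one in each bore, in any order; the block may stand left or right of the rig.
- rig: Fixed steel test rig. Base plate 260 (x) x 150 (y) x 12 mm, origin at its underside's centre. Cheeks 142 mm high at its +x end carry the shift key lever, which slopes down to -x through a comb 102 mm high at x = -18 mm. At rest the key's dot is at (-60, 0, 75) mm. Pilot lamp and red button, under 45 mm high, on the two -x corners.
- key_mark (a point): The black dot (4 mm dia) in the middle of the shift key's top: where the gauge's foot goes. The key top is plain chrome, oblong with round ends, 20 mm along the lever, 34 mm across, 6 mm thick; at rest it slopes 20 degrees down to the rig's -x side. z is square to the key's face, outwards (up, leaning to the rig's -x); x runs along the lever to the pivot.
- shift_key (a joint): Angle of the shift key lever: 0 = up at its top stop, 0.08 rad = bottomed. The pivot is 150 mm from the dot, so the dot travels 12 mm, square to the key's face. A return spring holds it up: pushed at the dot it starts to move at about 1.8 N and bottoms at about 3 N (100 N/m).
- red_button (a joint): Red push button, 28 mm dia, on the rig's base plate, 0 = out, 0.006 m = pressed. Leave it alone.
- screwdriver: Screwdriver with a bulbous dark wooden handle up to 29 mm dia, standing in the tool block, 77 mm high above the block. Origin at the handle's underside, on the block's top. Leave it alone.
- spring_hook: Spring hook with a slim beech handle 15 mm dia and a brass ferrule 24 mm dia, standing in the tool block, 58 mm high above the block. Origin at the ferrule's underside, on the block's top. Leave it alone.
- spring_barrel: Brass spring barrel (flanged drum) 52 mm dia, 33 mm high, on the table. Origin at the centre of its underside. Leave it alone.
- brush: Cleaning brush with a turned beech handle, 180 mm long, 25 mm high, lying on the table. Origin on the table 10 mm bristle-side of its middle, x axis towards the bristles. Leave it alone.
Not all that is in view belongs to the job. Several things look just like the tool_block: the one meant starts farthest to the robot's left.

How it is judged:
By the outcome, as a careful person would: the job done as asked, in the order asked, and still so for the second after the job is handed in, while the arm keeps its last pose, push and grip.
It also fails if it takes over 42 s, if anything falls off the work surface, if the arm or the gripper's body presses on something with over 40 N, if the wrist force passes 120 N, or if a joint passes its speed limit or range.

## Working session

There is one attempt and no reset: what is moved stays moved. The work goes in short steps, Python scripts to look and compute and a tool call to move; the robot and the scene stay as the last step left them, time stands still between calls to the robot, and variables do not carry over. Pictures are saved under pics/ and viewed, at most 10 in all, crops included, and the job is handed in when it is done.

Besides the shell and the picture viewer there is one more tool, called after "Emit:" in YAML: its name, and indented under it one key for each argument. play_rows: Moves the arm, as the interface text tells. Its arguments: {"type":"object","properties":{"rows":{"type":"array"},"newtons":{"type":"number"}},"required":["rows"]}

```bash
mkdir -p pics; ls; python3 - <<'E'
from workcell import bot, vision
import cv2,numpy as np
np.set_printoptions(precision=4,suppress=True)
for n in("scene","top"):
    d=vision.get_image(n); cv2.imwrite(f"pics/{n}0.png",d["image"]); np.savez(f"{n}0.npz",**{k:np.array(v) for k,v in d.items()})
    print(n,d.keys(),np.array(d["K"]),np.array(d["T"]))
print(bot.state())
E
```

```text
pics
scene dict_keys(['image', 'K', 'T']) [[426.4676   0.     279.2296]
 [  0.     426.4676 213.3791]
 [  0.       0.       1.    ]] [[ 0.8211 -0.3099  0.4793  1.005 ]
 [ 0.5708  0.4471 -0.6887 -0.6457]
 [-0.0009  0.8391  0.544   0.5837]
 [ 0.      0.      0.      1.    ]]
top dict_keys(['image', 'K', 'T']) [[419.5084   0.     275.469 ]
 [  0.     419.5084 207.2786]
 [  0.       0.       1.    ]] [[-0.0256  0.9926 -0.1189  0.4301]
 [-0.9996 -0.0272 -0.0125 -0.0333]
 [-0.0156  0.1185  0.9928  1.0785]
 [ 0.      0.      0.      1.    ]]
{'time': 0.1, 'joints': array([-73.8131,   3.0229,  80.3064,  -0.0004,  96.7507,  -4.0286]), 'joint_vel': array([-0.0501, -0.0783, -0.3028, -0.0472,  0.0012, -0.0626]), 'joint_torque': array([  0.0012, -38.2583, -36.0986,  -0.0001,   0.0048,  -0.    ]), 'tool_pos': array([ 0.1814, -0.4924,  0.2306]), 'tool_rot': array([-179.9202,   -0.0052,   20.2155]), 'wrist_force': array([-0.675 ,  0.3742, -0.2853]), 'torque': array([-0.0003, -0.0159,  0.0374]), 'finger_force': 0.0, 'finger_gap': 0.0854802162388707}
```

View pics/scene0.png

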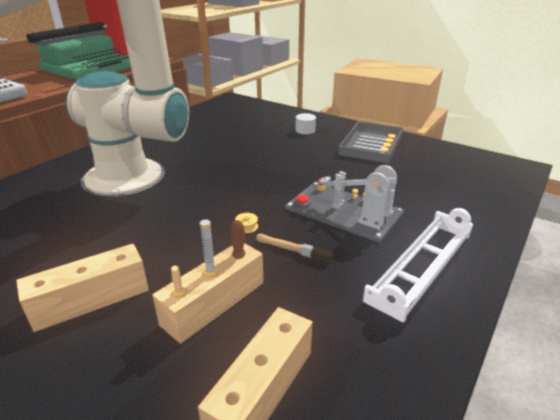

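View pics/top0.png

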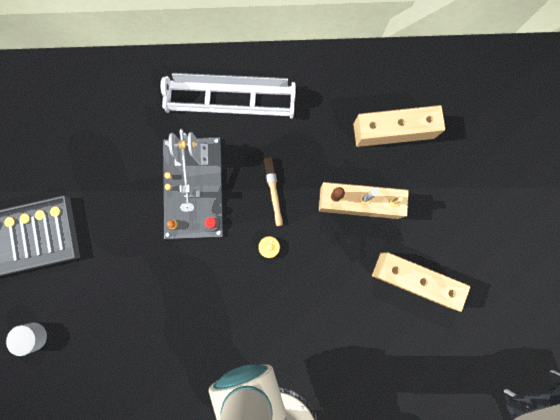

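The top view shows the tool-filled block at about (363,200), which is leftmost of the three (+y is image left). The rig is at (193,188), with the key at about (187,207). The gauge is the tall grey pen in the middle bore. I'll enlarge the parts that matter.

```bash
cat > h.py <<'E'
import numpy as np,cv2
np.set_printoptions(precision=4,suppress=True)
def load(n): return dict(np.load(n+".npz"))
def ray(d,uv):
    K,T=d["K"],d["T"]; v=np.linalg.inv(K)@[uv[0],uv[1],1]; v=T[:3,:3]@[v[0],-v[1],-v[2]]
    return T[:3,3],v/np.linalg.norm(v)
def onz(d,uv,z):
    o,v=ray(d,uv); return o+v*(z-o[2])/v[2]
def tri(a,ua,b,ub):
    o,v=ray(a,ua);p,w=ray(b,ub); s=np.linalg.lstsq(np.c_[v,-w],p-o,rcond=None)[0]
    x,y=o+s[0]*v,p+s[1]*w; return (x+y)/2,np.linalg.norm(x-y)
def proj(d,P):
    T=d["T"]; c=T[:3,:3].T@(np.asarray(P)-T[:3,3]); q=d["K"]@[c[0],-c[1],-c[2]]; return q[:2]/q[2]
E
python3 - <<'E'
from h import *
t=load("top0");s=load("scene0")
def crop(d,x,y,w,h,f): return cv2.resize(d["image"][y:y+h,x:x+w],None,fx=f,fy=f,interpolation=cv2.INTER_CUBIC)
a=crop(t,155,125,80,120,5);  # 400x600
b=crop(t,315,175,100,50,4);  # 400x200
c=crop(s,150,210,133,133,3)[:,:400] # 
im=np.zeros((600,800,3),np.uint8); im[:,:400]=a; im[:200,400:]=b; im[200:599,400:799]=c
cv2.imwrite("pics/m1.png",im)
cv2.imwrite("pics/m2.png",crop(s,280,160,130,85,6))
# block top outline in top view, wood mask
h=cv2.cvtColor(t["image"],cv2.COLOR_BGR2HSV)
E
```

```text
(no output)
```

View pics/m1.png

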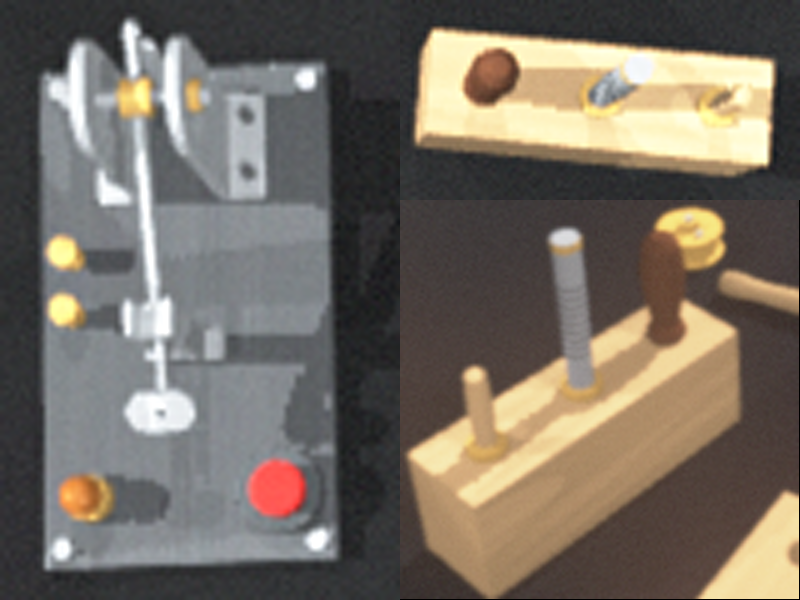

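View pics/m2.png

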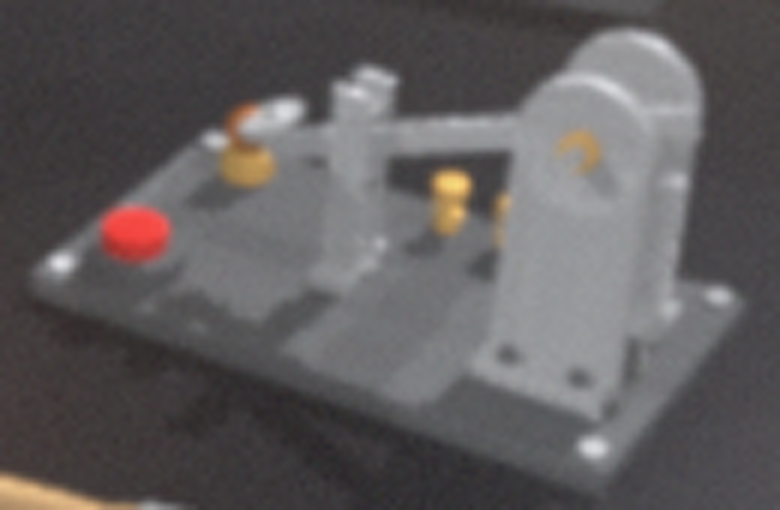

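The dot is clear in both views: top (187,207.4), scene (326.2,179.5). The gauge top cap is at top (374.7,192.5) and scene (205.3,222). The rig's +x end points away from the robot.

```bash
python3 - <<'E'
from h import *
t=load("top0");s=load("scene0")
u=lambda x,y,x0,y0,f:((x+.5)/f-.5+x0,(y+.5)/f-.5+y0)
T=lambda x,y:u(x,y,155,125,5)
print("dot",tri(t,T(160,412),s,u(277,117,280,160,6)), onz(t,T(160,412),.075), onz(s,u(277,117,280,160,6),.075))
c=[onz(t,T(*p),.012) for p in((40,65),(326,62),(338,556),(47,570))]
cs=[onz(s,u(*p,280,160,6),.012) for p in((740,300),(600,490),(35,275))]
print("corners",np.array(c),[np.linalg.norm(c[i]-c[i-1]) for i in range(4)]);print(np.array(cs),np.linalg.norm(np.diff(cs,axis=0),axis=1))
print("ctr",np.mean(c,0))
B=lambda x,y:u(x-400,y,315,175,4); S=lambda x,y:u(x-400,y-200,150,210,3)
print("cap",tri(t,B(639,70),s,S(566,236)),onz(t,B(639,70),.185),onz(s,S(566,236),.185))
print("collar",tri(t,B(602,98),s,S(581,388)),onz(t,B(602,98),.078),onz(s,S(581,388),.078))
k=np.array([onz(t,B(*p),.075) for p in((432,30),(775,60),(769,163),(418,135))]);print("blk",k,k.mean(0),np.linalg.norm(k-np.roll(k,1,0),axis=1))
print("driver",onz(t,B(492,75),.135),"hook",tri(t,B(740,97),s,S(476,374)))
E
```

```text
dot (array([0.559 , 0.1959, 0.0726]), np.float64(0.004551682966649015)) [0.5568 0.194  0.075 ] [0.5624 0.1942 0.075 ]
corners [[0.75   0.2714 0.012 ]
 [0.7471 0.121  0.012 ]
 [0.4885 0.1175 0.012 ]
 [0.4853 0.2661 0.012 ]] [np.float64(0.2647949738742525), np.float64(0.15038807408462432), np.float64(0.25864171295126515), np.float64(0.14868918661707206)]
[[0.7452 0.2683 0.012 ]
 [0.7513 0.1119 0.012 ]
 [0.493  0.1175 0.012 ]] [0.1566 0.2584]
ctr [0.6177 0.194  0.012 ]
cap (array([ 0.5653, -0.2338,  0.1853]), np.float64(0.003659174490900054)) [ 0.564  -0.2352  0.185 ] [ 0.5664 -0.2324  0.185 ]
collar (array([ 0.5652, -0.2356,  0.0758]), np.float64(0.003361964829100074)) [ 0.5637 -0.2364  0.078 ] [ 0.5683 -0.2363  0.078 ]
blk [[ 0.6085 -0.1365  0.075 ]
 [ 0.5843 -0.342   0.075 ]
 [ 0.5222 -0.3345  0.075 ]
 [ 0.5447 -0.1256  0.075 ]] [ 0.5649 -0.2346  0.075 ] [0.0647 0.2069 0.0626 0.2101]
driver [ 0.571  -0.1633  0.135 ] hook (array([ 0.5563, -0.3029,  0.1293]), np.float64(0.003245156086464815))
```

Gauge axis is at (0.565, -0.235), with cap height 0.185 as expected. The block is yawed about -6°. The dot is at about (0.5585, 0.194, 0.075), consistent with the rig outline, and the rig yaw is about 1°. I'll move above the gauge with the fingers closing across the block.

Emit:
play_rows:
  rows:
    - [60, [2, -0.48, -0.6], [0, 0, -1]]
    - [60, [3, -0.72, -0.6], [0, 0, -2]]
    - [50, [4, -0.97, -0.6], [0, 0, -3]]
    - [50, [5, -1.21, -0.6], [0, 0, -4]]
    - [50, [6, -1.45, -0.6], [0, 0, -5]]
    - [50, [7, -1.69, -0.6], [0, 0, -6]]
    - [50, [8, -1.93, -0.6], [0, 0, -6.36]]
    - [50, [8.6, -2.08, -0.6], [0, 0, -6.36]]
    - [50, [8.98, -2.17, -0.6], [0, 0, -6.36]]
    - [50, [8.98, -2.17, -0.6], [0, 0, -6.36]]
    - [50, [8.98, -2.17, -0.6], [0, 0, -6.36]]
  newtons: 60

```text
time: 1.48
tool_pos: [0.5647, -0.2362, 0.261]
tool_rot: [-180.0, 0.0, 83.8]
wrist_force: [0.4, -0.1, -0.3]
finger_gap: 0.0501
finger_force: 0.0
```

```bash
cat >> h.py <<'E'
from scipy.spatial.transform import Rotation as Ro
def need(st,P,R):
    "units of shift and turn from measured pose to TCP pose P,R"
    R0=Ro.from_euler('xyz',st["tool_rot"],degrees=True)
    return R0.inv().apply(np.array(P)-st["tool_pos"])/.05,(R0.inv()*R).as_rotvec(degrees=True)/10
E
python3 - <<'E'
from h import *
from workcell import bot,vision
s=bot.state();print(s)
print(need(s,[.565,-.235,.126],Ro.from_euler('xyz',[180,0,83.8],degrees=True)))
a=vision.get_image("scene")["image"][150:320,130:300];b=vision.get_image("top")["image"][120:260,300:440]
im=np.hstack([cv2.resize(a,(400,400)),cv2.resize(b,(400,400))]);cv2.imwrite("pics/p1.png",im)
E
```

```text
{'time': 1.475, 'joints': array([-26.1463,  17.0858,  61.0935,  -0.0192, 101.8553, -19.9329]), 'joint_vel': array([-0.5846, -0.5147, -0.022 ,  0.0228, -0.0571,  0.0599]), 'joint_torque': array([  0.6714, -47.6635, -36.1932,   0.0355,  -0.0076,   0.0034]), 'tool_pos': array([ 0.5647, -0.2362,  0.261 ]), 'tool_rot': array([-179.961 ,    0.0059,   83.7827]), 'wrist_force': array([ 0.362 , -0.0917, -0.2905]), 'torque': array([-0.0027, -0.0206,  0.0364]), 'finger_force': 0.0, 'finger_gap': 0.05009672024706047}
(array([0.0249, 0.0051, 2.7006]), array([-0.0039,  0.0006, -0.0017]))
```

View pics/p1.png

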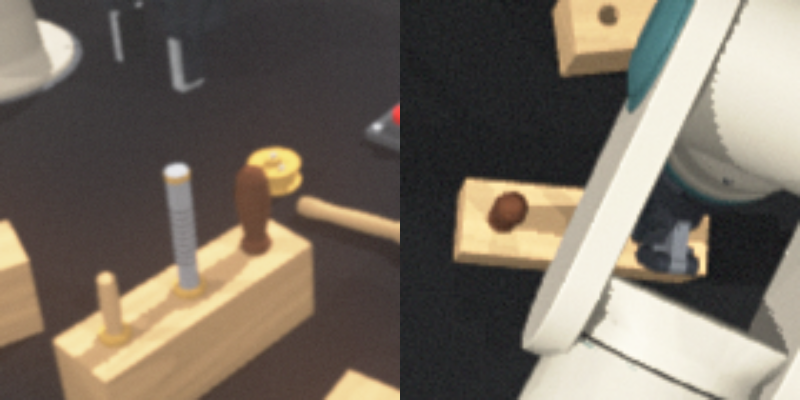

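Left half (scene crop) shows the finger ends at about (118,58) and (185,88), above the cap at (177,170). I'll check the projected finger positions against that before descending.

```bash
python3 - <<'E'
from h import *
s=load("scene0")
f=lambda p:(proj(s,p)-[130,150]+.5)*400/170-.5
R=Ro.from_euler('xyz',[180,0,83.8],degrees=True);P=np.array([.5647,-.2362,.261])
for y in(-.037,-.025,0,.025,.037):
  for x in(-.011,.011): print(y,x,f(P+R.apply([x,y,-.005])))
print(f([.565,-.235,.185]))
E
```

```text
-0.037 -0.011 [111.5275  58.7946]
-0.037 0.011 [137.2452  47.5333]
-0.025 -0.011 [122.6744  64.2789]
-0.025 0.011 [148.4136  52.798 ]
0 -0.011 [146.6153  76.0581]
0 0.011 [172.3858  64.0984]
0.025 -0.011 [171.5782  88.3401]
0.025 0.011 [197.3599  75.8711]
0.037 -0.011 [183.9429  94.4236]
0.037 0.011 [209.7219  81.6984]
[173.1524 170.3754]
```

The fingers match the projection. Descending.

Emit:
play_rows:
  rows:
    - [50, [0.02, 0, 0.6], [0, 0, 0]]
    - [50, [0.02, 0, 1.2], [0, 0, 0]]
    - [50, [0.02, 0, 1.8], [0, 0, 0]]
    - [50, [0.02, 0, 2.3], [0, 0, 0]]
    - [50, [0.02, 0, 2.6], [0, 0, 0]]
    - [50, [0.02, 0, 2.7], [0, 0, 0]]
    - [50, [0.02, 0, 2.7], [0, 0, 0]]
    - [25, [0.02, 0, 2.7], [0, 0, 0]]
    - [20, [0.02, 0, 2.7], [0, 0, 0]]

```text
time: 2.7
tool_pos: [0.5657, -0.2349, 0.1272]
tool_rot: [179.9, 0.0, 83.8]
wrist_force: [0.6, -0.2, 1.0]
finger_gap: 0.0199
finger_force: 0.0
```

Emit:
play_rows:
  rows:
    - [18, [0, 0, 0], [0, 0, 0]]
    - [14, [0, 0, 0], [0, 0, 0]]
    - [10, [0, 0, 0], [0, 0, 0]]
    - [10, [0, 0, 0], [0, 0, 0]]
    - [10, [0, 0, 0], [0, 0, 0]]
    - [10, [0, 0, 0], [0, 0, 0]]
  newtons: 60

```text
time: 3.45
tool_pos: [0.5656, -0.2348, 0.1267]
tool_rot: [180.0, 0.0, 83.8]
wrist_force: [0.1, 0.2, 3.6]
finger_gap: 0.0147
finger_force: 58.3
```

Emit:
play_rows:
  rows:
    - [10, [0, 0, -0.1], [0, 0, 0]]
    - [10, [0, 0, -0.3], [0, 0, 0]]
    - [10, [0, 0, -0.6], [0, 0, 0]]
    - [10, [0, 0, -0.9], [0, 0, 0]]
    - [10, [0, 0, -1.3], [0, 0, 0]]
    - [10, [0, 0, -1.7], [0, 0, 0]]
    - [10, [0, 0, -2.1], [0, 0, 0]]
    - [10, [0, 0, -2.5], [0, 0, 0]]
    - [10, [0, 0, -2.8], [0, 0, 0]]
    - [10, [0, 0, -3.0], [0, 0, 0]]
    - [10, [0, 0, -3.0], [0, 0, 0]]
    - [10, [0, 0, -3.0], [0, 0, 0]]

```text
time: 4.95
tool_pos: [0.5652, -0.2347, 0.2753]
tool_rot: [-179.9, -0.0, 83.8]
wrist_force: [0.2, 0.3, -1.1]
finger_gap: 0.0147
finger_force: 58.4
```

```bash
python3 - <<'E'
from h import *
from workcell import bot,vision
s=bot.state();print(s["joints"],s["tool_pos"],s["tool_rot"],s["wrist_force"],s["finger_gap"])
th=np.radians(1);a=np.radians(20)
# target gauge axis up: leaning to rig -x
gz=Ro.from_euler('z',1,degrees=True).apply([-np.sin(a),0,np.cos(a)])
R=Ro.from_euler('z',1,degrees=True)*Ro.from_euler('y',-20,degrees=True)*Ro.from_euler('xyz',[180,0,90],degrees=True)
print("chk",R.apply([0,0,1]),-gz)
dot=np.array([.5585,.194,.075]);tip2tcp=.052+.0515
print("tcp at contact",dot+gz*tip2tcp)
print(need(s,dot+gz*(tip2tcp+.04),R))
d=vision.get_image("scene");cv2.imwrite("pics/p2.png",cv2.resize(d["image"][100:320,100:360],(780,660))[:600])
E
```

```text
[-26.0016  17.1268  59.4312  -0.0058 103.5317 -19.816 ] [ 0.5652 -0.2347  0.2753] [-179.9138   -0.0251   83.8131] [ 0.2425  0.2628 -1.1124] 0.014676718162808846
chk [ 0.342   0.006  -0.9397] [ 0.342   0.006  -0.9397]
tcp at contact [0.5231 0.1934 0.1723]
(array([ 8.3854, -2.0288,  1.3161]), array([-2.0058,  0.1224, -0.7119]))
```

View pics/p2.png

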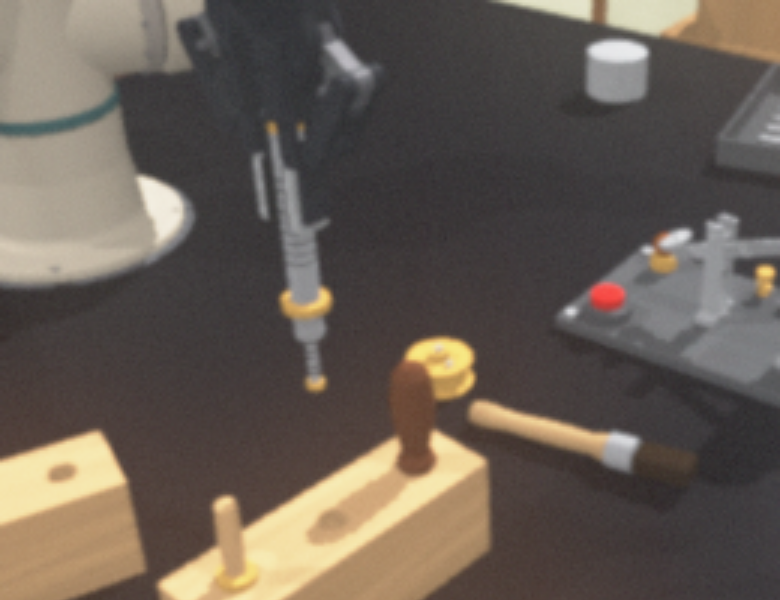

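The gauge is out, upright and firmly held: collar (305,302), foot (316,385). The other tools are undisturbed. I'll transfer high, tilting once past the screwdriver.

Emit:
play_rows:
  rows:
    - [10, [0.4, -0.1, -0.1], [0, 0, 0]]
    - [10, [1.1, -0.27, -0.2], [0, 0, 0]]
    - [10, [2.0, -0.48, -0.2], [0, 0, 0]]
    - [10, [2.9, -0.7, -0.2], [-0.2, 0, 0]]
    - [10, [3.8, -0.92, -0.2], [-0.5, 0.03, -0.2]]
    - [10, [4.7, -1.14, -0.2], [-0.9, 0.05, -0.3]]
    - [10, [5.6, -1.36, -0.2], [-1.3, 0.08, -0.5]]
    - [10, [6.5, -1.57, -0.2], [-1.7, 0.1, -0.6]]
    - [10, [7.3, -1.77, -0.2], [-2.0, 0.12, -0.71]]
    - [10, [8.0, -1.94, -0.1], [-2.0, 0.12, -0.71]]
    - [10, [8.3, -2.01, 0.2], [-2.0, 0.12, -0.71]]
    - [10, [8.38, -2.03, 0.6], [-2.0, 0.12, -0.71]]

```text
time: 6.5
tool_pos: [0.509, 0.194, 0.2455]
tool_rot: [160.0, 0.0, 91.1]
wrist_force: [0.2, -0.9, -1.4]
finger_gap: 0.0146
finger_force: 58.7
```

```bash
cat >> h.py <<'E'
def goal(dot,lift,tip=.1035,yaw=1.):
    Rz=Ro.from_euler('z',yaw,degrees=True); a=np.radians(20)
    gz=Rz.apply([-np.sin(a),0,np.cos(a)])
    return np.array(dot)+gz*(tip+lift), Rz*Ro.from_euler('y',-20,degrees=True)*Ro.from_euler('xyz',[180,0,90],degrees=True)
E
python3 - <<'E'
from h import *
from workcell import bot,vision
s=bot.state();print(s["joints"],s["tool_pos"],s["tool_rot"],s["wrist_force"])
print(need(s,*goal([.5585,.194,.075],.025)))
E
```

```text
[20.3281 -8.3443 91.5378 -6.6686 77.9162 19.5583] [0.509  0.194  0.2455] [159.9797   0.0426  91.0739] [ 0.2105 -0.9359 -1.4399]
(array([-0.0159, -0.2354,  0.9724]), array([0.002 , 0.0015, 0.0084]))
```

Emit:
play_rows:
  rows:
    - [10, [-0.01, -0.1, 0.3], [0, 0, 0]]
    - [10, [-0.02, -0.2, 0.6], [0, 0, 0]]
    - [10, [-0.02, -0.24, 0.85], [0, 0, 0]]
    - [10, [-0.02, -0.24, 0.97], [0, 0, 0]]
    - [10, [-0.02, -0.24, 0.97], [0, 0, 0]]
    - [10, [-0.02, -0.24, 0.97], [0, 0, 0]]

```text
time: 7.25
tool_pos: [0.5153, 0.1919, 0.1973]
tool_rot: [159.9, 0.0, 91.0]
wrist_force: [0.1, -0.6, -1.5]
finger_gap: 0.0142
finger_force: 58.7
```

```bash
python3 - <<'E'
from h import *
from workcell import bot,vision
s=bot.state();print(s["tool_pos"],s["tool_rot"],s["wrist_force"])
ims=[]
for n,(x,y,w,h) in (("scene",(290,100,80,110)),("top",(155,150,80,110))):
    d=vision.get_image(n); np.savez(n+"1.npz",**{k:np.array(v) for k,v in d.items()})
    ims.append(cv2.resize(d["image"][y:y+h,x:x+w],(400,550),interpolation=cv2.INTER_CUBIC))
    P,R=s["tool_pos"],Ro.from_euler('xyz',s["tool_rot"],degrees=True)
    for nm,q in(("tip",P+R.apply([0,0,.1035])),("collar",P+R.apply([0,0,.0485])),("dot",[.5585,.194,.075])): print(n,nm,(proj(d,q)-[x,y]+.5)*5-.5)
cv2.imwrite("pics/p3.png",np.hstack(ims))
E
```

```text
[0.5153 0.1919 0.1973] [159.9095   0.0355  90.9724] [ 0.089  -0.5528 -1.4622]
scene tip [161.5611 347.7476]
scene collar [133.2404 242.9279]
scene dot [173.7002 395.4306]
top tip [151.3674 293.1489]
top collar [125.3531 321.7324]
top dot [160.0567 283.6082]
```

View pics/p3.png

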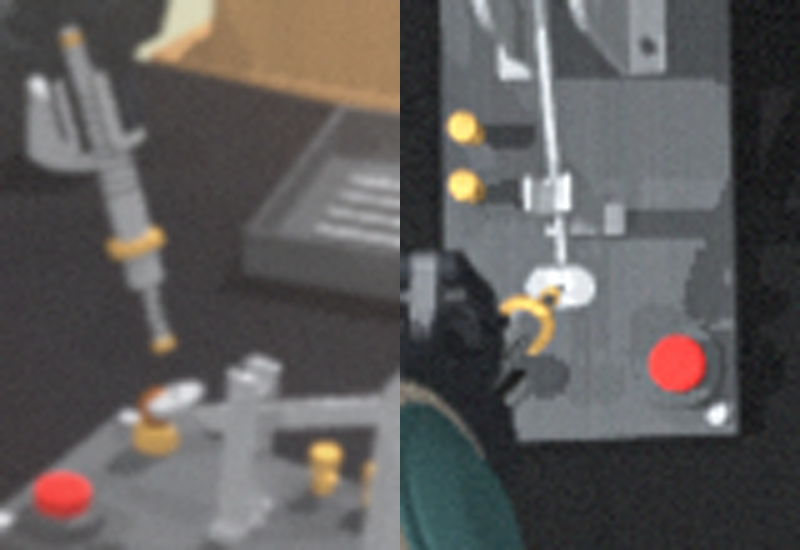

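The scene half shows the foot at about (163,347), above the key at (177,397). The top half shows the foot at about (549,296), beside the dot at (560,287). I'll measure foot and dot centroids to cancel the calibration error.

```bash
cat > meas.py <<'E'
from h import *
def foot(d,guess,r):
    h=cv2.cvtColor(d["image"],cv2.COLOR_BGR2HSV).astype(int); yy,xx=np.mgrid[:420,:560]
    m=(h[...,0]>8)&(h[...,0]<32)&(h[...,1]>75)&(np.hypot(xx-guess[0],yy-guess[1])<r)
    w=m*h[...,1]; return np.array([(w*xx).sum(),(w*yy).sum()])/w.sum(),m.sum()
def dot(d,guess,r=3.2):
    g=cv2.cvtColor(d["image"],cv2.COLOR_BGR2GRAY).astype(float); yy,xx=np.mgrid[:420,:560]
    m=np.hypot(xx-guess[0],yy-guess[1])<r; bg=np.percentile(g[m],60); w=m*np.clip(bg-8-g,0,None)
    return np.array([(w*xx).sum(),(w*yy).sum()])/w.sum()
E
python3 - <<'E'
from meas import *
P=np.array([.5153,.1919,.1973]);R=Ro.from_euler('xyz',[159.91,.036,90.97],degrees=True)
foc=P+R.apply([0,0,.1015])
A=[];b=[]
for n,g,r in(("scene",(325.9,179.2),2.3),("top",(186.7,207),2.6)):
    d0,d1=load(n+"0"),load(n+"1"); q=proj(d1,foc); f,c=foot(d1,q,3.5); dt=dot(d0,g,r)
    print(n,"foot meas",f,c,"pred",q,"dot",dt)
    gi=d0["image"][int(g[1])-4:int(g[1])+6,int(g[0])-5:int(g[0])+7].mean(2).astype(int);print(gi)
    e=f-q
    J=np.array([(proj(d1,np.array([.5585,.194,.075])+v)-proj(d1,[.5585,.194,.075]))/.001 for v in np.eye(3)*.001]).T
    A.append(J);b.append(dt-e-proj(d1,[.5585,.194,.075])); print("resid px",b[-1])
A=np.vstack(A);b=np.hstack(b)
x=np.linalg.lstsq(A,b,rcond=None)[0];print("dot corr mm (xyz)",x,A@x-b)
x=np.linalg.lstsq(A[:,:2],b,rcond=None)[0];print("xy only",x,A[:,:2]@x-b)
E
```

```text
scene foot meas [322.4555 168.7509] 14 pred [321.7088 168.4116] dot [326.3018 180.3836]
[[ 63  63  65  63  66  70  73  78  80  80  70  63]
 [ 64  67  71  78  90 107 125 134 134 123  96  73]
 [ 80  94 107 124 140 159 187 196 191 172 130  86]
 [111 135 159 169 170 181 210 217 208 186 139  86]
 [136 162 186 186 175 180 203 211 195 164 117  80]
 [157 186 194 190 187 185 186 180 160 132 105  92]
 [160 177 181 175 169 167 162 155 142 130 123 126]
 [130 143 149 149 149 148 143 141 141 143 139 137]
 [106 118 124 128 136 137 133 137 138 138 133 134]
 [ 96  99 104 122 136 133 136 135 136 136 135 135]]
resid px [1.215  1.3582]
top foot meas [184.073  209.2012] 12 pred [184.6868 208.4363] dot [186.6974 207.2237]
[[146 185 188 192 201 197 219 217 219 206 172 141]
 [193 246 240 247 254 249 243 245 241 238 231 194]
 [234 242 240 250 255 254 253 241 237 237 237 232]
 [243 239 239 248 255 251 255 243 239 237 236 237]
 [245 242 240 241 250 191 161 236 239 238 238 239]
 [242 240 236 239 253 233 204 236 238 237 235 235]
 [230 239 237 239 253 244 244 240 239 238 236 231]
 [176 230 230 236 250 245 236 232 237 233 227 193]
 [140 161 166 201 204 205 196 173 160 163 138 131]
 [135 137 138 141 141 145 142 139 128 125 127 126]]
resid px [0.6998 0.1371]
dot corr mm (xyz) [ 0.0015  0.0002 -0.0039] [-0.7245  0.1466 -0.42   -0.5755]
xy only [ 0.0019 -0.0015] [-0.8368 -0.9149 -0.0829 -0.9506]
```

The collar's offset in the top view (about 0.3, 0.8 px) explains the calibration shift. After removing it, the dot estimate holds to within about 1 mm. I'll lower to about 4 mm above the key.

Emit:
play_rows:
  rows:
    - [10, [0, 0, 0.08], [0, 0, 0]]
    - [10, [0, 0, 0.2], [0, 0, 0]]
    - [10, [0, 0, 0.32], [0, 0, 0]]
    - [10, [0, 0, 0.4], [0, 0, 0]]
    - [10, [0, 0, 0.42], [0, 0, 0]]
    - [10, [0, 0, 0.42], [0, 0, 0]]
    - [10, [0, 0, 0.42], [0, 0, 0]]

```text
time: 8.22
tool_pos: [0.5222, 0.192, 0.1771]
tool_rot: [160.0, 0.1, 91.0]
wrist_force: [-0.1, -0.3, -1.0]
finger_gap: 0.0149
finger_force: 58.7
```

```bash
cat >> h.py <<'E'
def press(dot,th,x,tip=.1035,yaw=1.):
    "TCP pose with key at angle th (rad), plunger in by x, gauge square to key"
    Rz=Ro.from_euler('z',yaw,degrees=True); a0=np.radians(20); a=a0+th
    L=lambda a:np.array([np.cos(a),0,np.sin(a)])
    d=np.array(dot)+Rz.apply(.15*(L(a0)-L(a))); gz=Rz.apply([-np.sin(a),0,np.cos(a)])
    return d+gz*(tip-x), Rz*Ro.from_euler('y',-np.degrees(a),degrees=True)*Ro.from_euler('xyz',[180,0,90],degrees=True)
E
python3 - <<'E'
from meas import *
from workcell import bot,vision
s=bot.state();R=Ro.from_euler('xyz',s["tool_rot"],degrees=True);print(s["tool_pos"],s["tool_rot"],R.inv().apply(s["wrist_force"]))
D=[.5585,.194,.075];print(need(s,*press(D,0,0)))
ims=[]
for n,(x,y,w,h) in (("scene",(300,140,50,70)),("top",(165,175,50,70))):
    d=vision.get_image(n); np.savez(n+"2.npz",**{k:np.array(v) for k,v in d.items()})
    ims.append(cv2.resize(d["image"][y:y+h,x:x+w],(400,560),interpolation=cv2.INTER_CUBIC))
    for nm,q in(("tip",s["tool_pos"]+R.apply([0,0,.1035])),("dot",D)): print(n,nm,(proj(d,q)-[x,y]+.5)*8-.5)
cv2.imwrite("pics/p4.png",np.hstack(ims))
s=bot.state();print(R.inv().apply(s["wrist_force"]))
E
```

```text
[0.5222 0.192  0.1771] [159.9532   0.05    90.9811] [-0.2601 -0.4418  0.9515]
(array([ 0.0277, -0.0166,  0.0978]), array([ 0.0047,  0.0053, -0.0001]))
scene tip [194.526  300.2873]
scene dot [198.2203 312.989 ]
top tip [177.6424 254.5792]
top dot [176.3906 254.0731]
[-0.5748 -0.7095  1.7618]
```

View pics/p4.png

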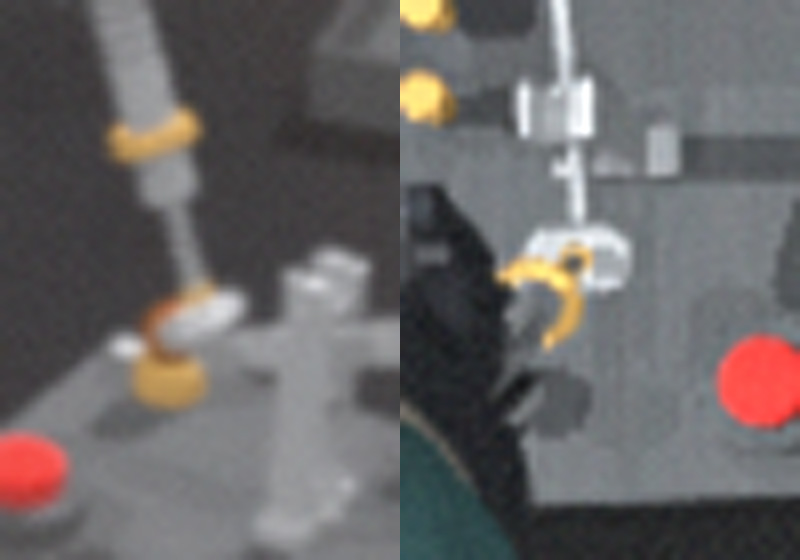

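The top half shows the foot ring at (577,262), over the dot. In the scene half the foot at (203,290) seems to merge with the key's edge. I'll check the pixels numerically to see how near it is.

```bash
python3 - <<'E'
from meas import *
for n,(x,y,w,h) in (("scene",(316,172,20,14)),("top",(180,200,16,14))):
  for k in "02":
    I=load(n+k)["image"][y:y+h,x:x+w].astype(int)
    print(n,k,"gray");print(I.mean(2).astype(int))
    if k=="2" : print("R-B");print(I[...,2]-I[...,0])
E
```

```text
scene 0 gray
[[ 61  60  62  62  62  63  60  62  63  64  64  63  65  63  64  64  64  62
   65  68]
 [ 62  64  60  59  61  61  64  65  66  59  63  67  61  63  63  62  64  65
   70  91]
 [ 62  60  60  62  59  63  62  63  62  62  64  61  68  66  65  66  63  67
   75 116]
 [ 60  64  61  62  63  63  65  63  66  70  73  78  80  80  70  63  65  64
   78 116]
 [ 64  59  61  60  64  67  71  78  90 107 125 134 134 123  96  73  62  67
   75 109]
 [ 62  60  63  71  80  94 107 124 140 159 187 196 191 172 130  86  65  67
   79 111]
 [ 60  64  74  89 111 135 159 169 170 181 210 217 208 186 139  86  66  64
   80 117]
 [ 63  71  86 108 136 162 186 186 175 180 203 211 195 164 117  80  64  71
   86 117]
 [ 67  76  94 123 157 186 194 190 187 185 186 180 160 132 105  92  89  99
  119 137]
 [ 94  96 101 128 160 177 181 175 169 167 162 155 142 130 123 126 124 137
  152 159]
 [152 132 111 113 130 143 149 149 149 148 143 141 141 143 139 137 135 144
  153 157]
 [187 166 125 101 106 118 124 128 136 137 133 137 138 138 133 134 135 139
  143 151]
 [159 143 117  98  96  99 104 122 136 133 136 135 136 136 135 135 1
[... 4337 characters left out ...]
 -11 -12 -10  -8  -5 -11 -12]
 [-11 -12 -12 -12 -11  -7  -5  -7  -7  -8  -8 -12 -10 -10  -9 -11]
 [ -8 -14  -9  -9 -10  11  41  30   4  -9 -10 -10  -7  -9  -9 -11]
 [  4  -6  -6  -8  -5  77  72 103  91   3 -10 -12 -11  -8 -10  -9]
 [ 78  73  82  40  33  64  12  39 107  11  -9 -10 -11  -9  -8  -8]
 [127 123 124 118 121  84  23  34  60  -3 -11 -10  -8  -9  -7 -10]
 [106 117 121 123 122 133  88  35   8  -7 -11 -11  -8  -8  -9 -10]
 [  8   6  18  59 123 129 122  34 -12 -12 -12 -14 -11  -9 -13  -7]
 [-11 -10 -13  -4  46 115 118  45 -10 -10  -6  -9  -8  -8 -12 -10]
 [ -8  -6  -7 -14  -3  67 124  93  -1 -12  -9  -8  -9  -7 -12 -11]
 [ -5  -8  -7 -10  -1  69 125  96  -6 -12  -7  -5  -4  -9 -10  -9]]
```

The foot centre in the top view is about (186.5,207.3), against the dot at (186.6,207.3). In the scene view it sits about 3 px above the dot, which fits a gap of about 5 mm, so the foot is aligned. I'll take a force baseline, then descend in small steps.

```bash
cat > force.py <<'E'
from h import *
from workcell import bot,vision
F=[];Z=[];G=[]
for i in range(10):
    vision.get_image("top"); s=bot.state(); R=Ro.from_euler('xyz',s["tool_rot"],degrees=True)
    F.append(R.inv().apply(s["wrist_force"]));Z.append(R.inv().apply(s["tool_pos"]))
s["tool_pos"]=R.apply(np.mean(Z,0))
print(s["time"],"F tool",np.mean(F,0),np.std(F,0),"pos",s["tool_pos"],s["tool_rot"])
D=[.5585,.194,.075]
print("contact",*need(s,*press(D,0,0)));print("start move",*need(s,*press(D,0,.006)));print("half",*need(s,*press(D,.04,.0084)))
E
python3 force.py
```

```text
8.825 F tool [ 0.0111 -0.3778  0.9814] [0.4933 0.3151 0.4986] pos [0.5222 0.1919 0.1768] [159.9794   0.0597  90.9779]
contact [ 0.0287 -0.014   0.0922] [ 0.0021  0.0064 -0.    ]
start move [ 0.0289 -0.014   0.2122] [ 0.0021  0.0064 -0.    ]
half [ 0.0291 -0.0877  0.3816] [-0.2271  0.0064  0.0001]
```

Emit:
play_rows:
  rows:
    - [10, [0.01, -0.01, 0.04], [0, 0, 0]]
    - [10, [0.02, -0.01, 0.08], [0, 0, 0]]
    - [10, [0.02, -0.02, 0.12], [0, 0, 0]]
    - [10, [0.02, -0.02, 0.16], [0, 0, 0]]
    - [10, [0.02, -0.02, 0.18], [0, 0, 0]]
    - [10, [0.02, -0.02, 0.18], [0, 0, 0]]
    - [10, [0.02, -0.02, 0.18], [0, 0, 0]]

```text
time: 9.7
tool_pos: [0.5244, 0.193, 0.1683]
tool_rot: [160.0, 0.1, 91.0]
wrist_force: [-0.4, -0.4, 0.5]
finger_gap: 0.0148
finger_force: 58.7
```

```bash
python3 force.py
```

```text
10.2 F tool [ 0.0039  0.8876 -0.3253] [0.5168 0.426  0.3711] pos [0.5244 0.193  0.1682] [159.9589   0.0561  90.9774]
contact [ 0.0087  0.0039 -0.0855] [ 0.0041  0.006  -0.0002]
start move [0.0088 0.0039 0.0345] [ 0.0041  0.006  -0.0002]
half [ 0.009  -0.0699  0.204 ] [-0.2251  0.0061 -0.0001]
```

Contact force is about 1.3 N, so the plunger is in about 4.0 mm; the model says 4.3. I'll ease on halfway, following the key's arc.

Emit:
play_rows:
  rows:
    - [10, [0.01, 0, 0.02], [0, 0, 0]]
    - [10, [0.01, -0.01, 0.05], [-0.04, 0, 0]]
    - [10, [0.01, -0.02, 0.08], [-0.08, 0, 0]]
    - [10, [0.01, -0.03, 0.11], [-0.11, 0, 0]]
    - [10, [0.01, -0.03, 0.11], [-0.11, 0, 0]]
    - [10, [0.01, -0.03, 0.11], [-0.11, 0, 0]]

```text
time: 10.95
tool_pos: [0.5246, 0.1934, 0.1622]
tool_rot: [158.9, 0.1, 91.0]
wrist_force: [-1.4, -0.6, 0.6]
finger_gap: 0.0144
finger_force: 58.9
```

```bash
python3 force.py
```

```text
11.45 F tool [-1.0727 -1.6489 -1.0389] [0.5066 0.4887 0.5135] pos [0.5246 0.1934 0.1623] [158.8923   0.0619  90.9784]
contact [-0.001   0.0432 -0.1957] [0.1108 0.0066 0.0001]
start move [-0.0009  0.0409 -0.0758] [0.1108 0.0066 0.0001]
half [-0.0007 -0.036   0.0923] [-0.1184  0.0065  0.0003]
```

Force is now about 2.0 N, so the key is about 2 mm down, as expected. Continuing to half travel.

Emit:
play_rows:
  rows:
    - [10, [-0.005, 0, 0.02], [-0.02, 0, 0]]
    - [10, [-0.005, -0.01, 0.05], [-0.06, 0, 0]]
    - [10, [-0.005, -0.02, 0.08], [-0.1, 0, 0]]
    - [10, [-0.005, -0.03, 0.1], [-0.12, 0, 0]]
    - [10, [-0.005, -0.03, 0.1], [-0.12, 0, 0]]
    - [10, [-0.005, -0.03, 0.1], [-0.12, 0, 0]]

```text
time: 12.2
tool_pos: [0.5251, 0.1933, 0.1572]
tool_rot: [157.7, 0.1, 91.0]
wrist_force: [-2.8, 0.1, -0.8]
finger_gap: 0.0148
finger_force: 58.9
```

```bash
python3 force.py; python3 force.py; python3 - <<'E'
from meas import *
from workcell import bot,vision
ims=[]
for n,(x,y,w,h) in (("scene",(300,140,50,70)),("top",(165,175,50,70))):
    d=vision.get_image(n); np.savez(n+"3.npz",**{k:np.array(v) for k,v in d.items()})
    ims.append(cv2.resize(d["image"][y:y+h,x:x+w],(400,560),interpolation=cv2.INTER_CUBIC))
cv2.imwrite("pics/p5.png",np.hstack(ims))
E
```

```text
12.7 F tool [-0.0817 -2.2087 -1.7662] [0.4106 0.4418 0.4646] pos [0.5251 0.1932 0.1572] [157.6756   0.0566  90.9786]
contact [ 0.0035  0.0766 -0.2937] [0.2324 0.006  0.    ]
start move [ 0.0036  0.0717 -0.1738] [0.2324 0.006  0.    ]
half [ 0.0038 -0.0088 -0.0074] [0.0033 0.006  0.0002]
13.2 F tool [ 0.0355 -2.522  -1.5995] [0.4433 0.4053 0.3815] pos [0.5252 0.1932 0.1572] [157.673    0.0571  90.9759]
contact [ 0.0043  0.0762 -0.2942] [ 0.2327  0.0062 -0.0002]
start move [ 0.0044  0.0713 -0.1743] [ 0.2327  0.0062 -0.0002]
half [ 0.0046 -0.0091 -0.0079] [ 0.0035  0.0062 -0.0001]
```

View pics/p5.png

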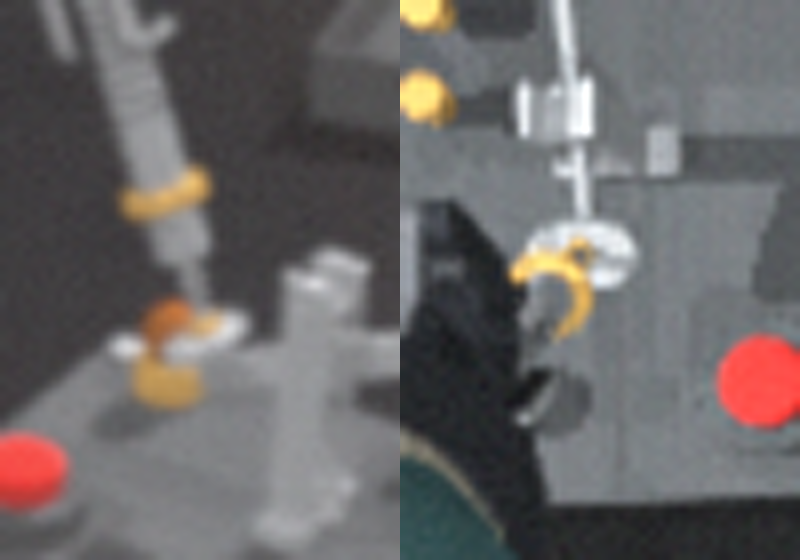

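The foot rests on the key, which is visibly lower: in the scene half the key has dropped from y≈318 to ≈334, about 2 px or 6 mm. The foot ring is at (580,245) in the top half. There is a sideways load of about 2 N towards the robot, so I'll ease it off slightly.

Emit:
play_rows:
  rows:
    - [10, [0, -0.005, 0], [0, 0, 0]]
    - [10, [0, -0.01, -0.005], [0, 0, 0]]
    - [10, [0, -0.015, -0.005], [0, 0, 0]]
    - [10, [0, -0.015, -0.005], [0, 0, 0]]
    - [10, [0, -0.015, -0.005], [0, 0, 0]]

```text
time: 13.92
tool_pos: [0.5246, 0.1932, 0.1574]
tool_rot: [157.6, 0.0, 91.0]
wrist_force: [-1.0, 0.0, 0.8]
finger_gap: 0.0144
finger_force: 58.9
```

```bash
python3 force.py; python3 force.py; python3 - <<'E'
from meas import *
from workcell import bot,vision
d=vision.get_image("top")
I=d["image"][200:214,180:196].astype(int);print(I.mean(2).astype(int));print(I[...,2]-I[...,0])
s=bot.state();R=Ro.from_euler('xyz',s["tool_rot"],degrees=True)
for z,nm in((.0995-.0084,"foot top"),(.0485,"collar")):print(nm,proj(d,s["tool_pos"]+R.apply([0,0,z])))
P,_=press([.5585,.194,.075],.04,.0084,tip=.0084);print("dot pred",proj(d,P),"rest dot pred",proj(d,[.5585,.194,.075]),"rest meas 186.65 207.25")
E
```

```text
14.425 F tool [-0.034   0.6114 -1.3363] [0.5009 0.4716 0.4542] pos [0.5246 0.1932 0.1572] [157.6524   0.0546  90.9801]
contact [ 0.0032  0.0871 -0.2893] [0.2348 0.0058 0.0001]
start move [ 0.0033  0.0821 -0.1694] [0.2348 0.0058 0.0001]
half [ 0.0035  0.0016 -0.0031] [0.0056 0.0058 0.0002]
14.925 F tool [ 0.014   1.0827 -1.2946] [0.4294 0.479  0.4745] pos [0.5245 0.1932 0.1572] [157.6618   0.0538  90.9786]
contact [ 0.0038  0.0889 -0.2892] [ 0.2338  0.0058 -0.0001]
start move [ 0.0039  0.084  -0.1693] [ 0.2338  0.0058 -0.0001]
half [ 0.0041  0.0035 -0.003 ] [0.0046 0.0058 0.0001]
[[127 124 124 127 130 126 141 225 203 114 120 124 117 125 129 120]
 [126 127 125 125 125 126 132 197 191 111 116 123 117 120 129 119]
 [122 128 130 136 148 163 159 184 197 164 158 144 132 120 118 116]
 [124 128 158 171 205 222 222 223 238 242 228 210 182 140 118 115]
 [125 159 201 204 209 211 209 201 227 236 232 233 228 193 121 114]
 [139 209 213 205 201 204 184 184 160 174 221 232 234 228 149 116]
 [143 214 215 200 189 185 140 128 132 159 182 225 227 223 180 126]
 [163 196 201 205 185 171 137 115 110 155 173
[... 806 characters left out ...]
 -8  -5  -8  -8 -10]
 [ 10  22  42  66  45  44  61  24  57  49  -7 -10  -6 -10  -6 -10]
 [ 92 118 123 123 123 122  78  12  25  29  -9 -10 -11 -10  -9 -10]
 [128 119 116 119 122 123 131  89  27 -12 -12 -12 -12 -10  -8  -9]
 [119  61  38  39  62 124 126 122  42 -10  -8  -9 -14 -10 -11 -11]
 [ 58  -8 -13  -7  -3  41 118 125  86  -9 -15 -13  -9  -9 -10 -11]
 [  6 -11 -13  -9 -12  -2  58 123 109  12 -11  -9  -9  -8 -10  -9]
 [ -8  -8  -5  -6 -10  -6  38 122 119  21  -8 -10  -8  -7  -8 -11]
 [ -5  -7  -4  -6  -7  -3  49 125 103  11 -10 -10  -7 -11 -10  -7]]
foot top [186.9268 206.1893]
collar [183.2166 211.0422]
dot pred [187.1153 205.717 ] rest dot pred [186.6113 206.3216] rest meas 186.65 207.25
```

The foot is at about (187.1,206.4) in the top view, against a dot estimate of (187.15,206.65). The push is about 2.3–2.4 N, and geometry also gives half travel. The gauge is square to within 0.1° and steady, so I'll hand it in.

```bash
python3 -c "
from workcell import bot
print(bot.sign_off())"
```

```text
the job is handed in; nothing more can be done
None
```

I handed the job in with the gauge still gripped and its foot within about 1 mm of the dot. By my measurements it is square to the key, pushing with about 2.3–2.4 N and holding the key near half of its travel; no verdict came back.

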